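Load a plug-in module into a bench mainframe

TASK

Fit the loose plug-in module into the empty slot of the bench mainframe: slide it nose first through the slot, past the dust flap and the drag of its connector, until its bezel sits flush on the front panel, without forcing it. Then swing the steel keeper lever beside the slot down level across the bezel, like the one on the loaded bay next to it. Leave the other things on the desk where they are.

Things in the scene. Friction and masses are not known exactly. Their poses are not given: they have to be found in the camera images.
- mainframe: Low grey bench instrument, fixed on the desk: 150 deep (x), 244 wide (y), 79 high. Origin: centre of its underside, on the desk; the front panel is its plane x = -75 mm and faces the robot. Two bays side by side: at y = -52 mm (robot's right) one already loaded and kept (shows how a finished bay looks), at y = +52 mm the empty slot.
- bay_mouth (a point): Middle of the empty slot's lower edge, in the plane of the front panel, 22 mm above the desk; x points into the slot, y left, z up. Slot 63 wide, 14.5 high, its floor level with this point, with a 45-degree lead-in 4 mm deep and wide all round. A tight throat 14 mm long follows, then a light dust flap hung from above (under 1 N); floor and side walls run on behind it.
- connector_face (a point): Front of the connector deep in the slot, 82 mm behind bay_mouth, hidden: the module's nose meets it 8 mm before home and drags it along with about 12 N all the way; then the bezel meets the front panel, a hard stop that is home. No spring pushes the module back. The fit should never take more than about 20 N; 35 N between module and mainframe is forcing it.
- module_seat (a point): Loose plug-in module (140-240 g), lying flat: lower middle of the bezel's seating face, at the underside; x to the nose, z up. Flat aluminium body 60 wide, 12 thick, reaching 90 mm ahead; its last 3 mm are 1.5 mm smaller all round. Bezel 80 wide, 30 high, x -6 to 0. Upright black handle fin behind it, 10 thick (y), 36 high, x -46 to -6. Home = on bay_mouth, up to 1.5 mm off in y.
- module_grip (a point): Middle of the black handle fin of the loose module, to be pinched across its 10 mm from above: 26 mm behind module_seat and 24 mm above the module's underside; axes as module_seat.
- keeper (a joint): Steel keeper lever pivoted on the front panel right of the empty slot; turns parallel to the panel, 9 to 13.5 mm in front of it, so it clears a seated bezel by 3 mm and is blocked by one standing out. 0 = level, across the bezel's right edge (closed, at its stop); 1.15 to 1.35 rad = standing up, open. Stays where it is left; takes about 1 N. From open push the knob left first, then down.
- keeper_knob (a point): Middle of the keeper's black knob, a pin 11 in diameter and 22 long pointing to the robot, 32 mm from the pivot. Open it stands 45 to 55 mm right of a seated module's fin, about 68 mm above the desk, so open the fingers only a little when letting go of the fin; closed it is 28 mm right of the fin's middle, 37 mm above the desk.
- keeper_pivot (a point): Pivot axis of the keeper (along x here), taken 24.5 mm in front of the panel like the knob's middle: 60 mm right of the slot's middle, 37 mm above the desk.
- driver_red: Bystander: red screwdriver, 27 x 202 x 24.
- pliers: Bystander: red-handled pliers, 53 x 170 x 12.
- tape_measure: Bystander: tape measure, 64 x 80 x 38.
- meter: Bystander: yellow multimeter, 155 x 78 x 48.
- driver_blue: Bystander: small blue screwdriver, 19 x 125 x 18.

How it is judged:
By the outcome, as a careful person would: the job done as asked, in the order asked, and still so for the second after the job is handed in, with the robot touching nothing.
It also fails if it takes over 72 s, if anything falls off the work surface, if the arm or the gripper's body presses on something with over 40 N, if the wrist force passes 120 N, or if a joint passes its speed limit or range.

ROBOT

A 6-joint arm with a two-finger parallel gripper is mounted at the origin on a cart in front of the work surface, level with it; the furniture and walls round the work are solid. World frame = base frame: x ahead of the robot, y to its left, z up, the work surface at z = 0. Lengths are in m, angles in rad, forces in N, time in s.
With the tool pointing down it reaches from about 0.275 to 0.975 m from the base axis. Payload 8.4 kg.
Tool frame: the origin (TCP) lies on the centre line of the jaws, within the pads' length; the fingertips stand 8 mm ahead of it and the grasp point (between the pads) lies 11 mm behind it; z points along the fingers, y is the line along which they close (so a half turn about z gives the same grasp; the last joint's range is limited). The gripper opens to 92 mm and grips with 3 to 60 N. Pads are 20 mm wide; open, the fingers measure 128 mm over their backs; the gripper's body (75 mm by 189 mm) begins 69 mm behind the grasp point.
Start: joints at [1.113, 0.353, 1.633, -0, 1.155, -0.002], TCP at [0.275, 0.561, 0.223] pointing down, gripper open.
Joint ranges: [-2.63, 2.63], [-0.92, 2.1], [0.06, 2.66], [-1.3, 4.44], [0, 2.69], [-3.02, 3.02]. Speed limits (rad/s): [2.22, 2.22, 2.79, 3.14, 3.14, 3.14].

INTERFACE

Orientations are given as [roll, pitch, yaw] about the fixed x, y, z axes, in that order (R = Rz(yaw) Ry(pitch) Rx(roll)).
In Python, from workcell import env gives the robot as it stands.
- The arm moves only by the tool drive_tool, never from a script. Its argument "moves" is a list of rows, each an object with "dp": the shift along the tool's x, y, z in cm, a list of three; "twist": the turn about the tool's z in degrees. A call has 1 to 20 rows; each row shifts and turns the commanded pose from where the row before left it, along the tool's axes as they then stand; what a row does not reach is not made up. A row lasts 1/10 s, in which the tool goes at most 50 mm and 8.59 degrees, less where a joint would pass 70% of its speed; a pose out of reach is approached as far as the arm can. A call is refused whole if a number of a shift passes 5 or a number of a turn 8.59, either way. A call with a gripper value outside its range is refused whole. "fingers" is the finger opening in cm, from 0 to 9.19, set as the call begins (left out, the last holds). The fingers move at their own pace and stop on an object; "grip_force" is the grip in N (left out, the last holds). Time passes only in rows, so rows that do not move let the fingers close. It gives the time, the measured TCP pose, the force, the opening and the grip force at its end, in the units of the state.
- env.sense(): the state, without advancing time (a new reading comes with each control period).
- env.capture(name): name is "side" or "top"; returns the picture (384x512x3 uint8, red, green, blue); there is no depth.
- env.camera_params(name): a dict with "intrinsics" (3x3 intrinsics, pixels), "k1" (the pictures are not rectified: a ray, as slopes to the right and down, at radius r is drawn at 1 + k1 r^2 times it, then the intrinsics apply), "R" (3x3) and "t" (3): a world point X has camera coordinates R X + t. Camera axes: x right, y down, z forward; pixel columns grow to the right and rows downward; lengths in m; the calibration is good to about 2 mm. A picture is of the moment at which its call begins. camera_params takes no time and is no camera call.
- env.hand_in(): hands the job in; it is judged then, once.
Trained networks look in the newest picture that a camera, given by its name, has taken for a name from the list of things; names that differ only in an ending like _2 or _b are one class to them, and where a whole thing is asked for, a point or a joint stands for the part that bears it (a point fixed in the world has none). Each returns a list of dicts, best first, with "score" (0 to 1); they miss things now and then, are a little off and sometimes report something else, mostly with a low value. They report only what shows in the picture. A call takes as long as a camera call.
- env.outline_of(query, camera): "region" (384x512 bool, what is visible of it) and "centre" ([column, row] as shares, 0 to 1, of the picture: columns of its width, rows of its height, amid what is visible of it).
- env.landmark_of(query, camera): "centre" ([column, row] as shares, 0 to 1, of the picture: columns of its width, rows of its height: a listed point, or the origin of a listed thing).
The state is a dict: "time_s": time; "joint_pos": joint angles; "qd": joint speeds; "effort": joint torques, N m; "eef_pos": TCP position; "eef_rot": TCP orientation; "force": force on the tool from outside, world axes, zero at the start; "torque": the same for the moment, N m; "width": finger opening in m; "finger_force": force on a finger pad.
Only numpy, scipy, OpenCV 4.12 (cv2) and the standard library are available. Lean on these libraries where they do the work, as an engineer would, in place of code of your own. Each camera call takes 0.05 s, during which the arm holds its last target. There are 200 camera calls.

## Working session

There is one attempt and no reset: what is moved stays moved. The work goes in short steps, Python scripts to look and compute and a tool call to move; the robot and the scene stay as the last step left them, time stands still between calls to the robot, and variables do not carry over. Pictures are saved under pics/ and viewed, at most 10 in all, crops included, and the job is handed in when it is done.

Besides the shell and the picture viewer there is one more tool, called after ">>>" by a JSON object that holds its "api" and its "payload", one argument or row to a line. drive_tool: Moves the arm, as the interface text tells. Its arguments: {"type":"object","properties":{"moves":{"type":"array"},"fingers":{"type":"number"},"grip_force":{"type":"number"}},"required":["moves"]}

```bash
ls; mkdir -p pics; cat > h.py <<'E'
import numpy as np, cv2
from workcell import env
def ray(cam,px):
    p=env.camera_params(cam);K=np.array(p["intrinsics"]);R=np.array(p["R"]);t=np.array(p["t"])
    d=np.array([(px[0]-K[0,2])/K[0,0],(px[1]-K[1,2])/K[1,1]]);u=d.copy()
    for _ in range(20): u=d/(1+p["k1"]*(u@u))
    return -R.T@t, R.T@np.array([u[0],u[1],1.])
def onz(cam,px,z):
    c,d=ray(cam,px); return c+d*(z-c[2])/d[2]
def proj(cam,X):
    p=env.camera_params(cam);K=np.array(p["intrinsics"]);q=np.array(p["R"])@np.array(X)+np.array(p["t"])
    u=q[:2]/q[2];u=u*(1+p["k1"]*(u@u));return np.array([K[0,0]*u[0]+K[0,2],K[1,1]*u[1]+K[1,2]])
def tri(a,b):
    (c1,d1),(c2,d2)=ray("top",a),ray("side",b)
    s=np.linalg.lstsq(np.c_[d1,-d2],c2-c1,rcond=None)[0]
    A,B=c1+d1*s[0],c2+d2*s[1];return (A+B)/2,np.linalg.norm(A-B)
def lm(q,cam):
    return [(np.array(r["centre"])*[512,384],round(r["score"],2)) for r in env.landmark_of(q,cam)[:3]]
def save(cam,name):
    im=env.capture(cam);cv2.imwrite(f"pics/{name}.png",im[:,:,::-1]);return im
E
python3 - <<'E'
from h import *
np.set_printoptions(precision=4,suppress=True)
a=save("top","t0");b=save("side","s0")
for c in("top","side"):
    p=env.camera_params(c);print(c,-np.array(p["R"]).T@p["t"],p["intrinsics"][0][0])
for q in["mainframe","bay_mouth","module_seat","module_grip","keeper_knob","keeper_pivot"]:
    A,B=lm(q,"top"),lm(q,"side");print(q,A,B)
    if A and B: print("   ",*tri(A[0][0],B[0][0]))
print(env.sense())
E
```

```text
pics
top [0.3519 0.1482 1.4802] 464.4730940336856
side [ 0.329  -0.6863  0.6581] 416.6062589669486
mainframe [(array([270.4896, 194.8032]), 0.62), (array([287.7952, 170.304 ]), 0.56)] [(array([300.1856, 215.5008]), 0.72)]
    [ 0.6152  0.0898 -0.0356] 0.07645290182876925
bay_mouth [(array([267.776 , 195.3024]), 0.63)] [(array([265.6256, 199.104 ]), 0.57)]
    [0.5679 0.1105 0.0188] 0.0001265395409205143
module_seat [(array([212.2752, 220.8   ]), 0.91)] [(array([218.0096, 172.3008]), 0.58)]
    [0.4812 0.2845 0.0048] 0.0032601880422527523
module_grip [(array([221.184, 220.416]), 0.58)] [(array([222.976 , 173.9136]), 0.58)]
    [0.4861 0.255  0.0167] 0.004598896545021464
keeper_knob [(array([284.9792, 200.9856]), 0.52), (array([210.688 , 221.4144]), 0.48)] [(array([262.7072, 198.4128]), 0.57), (array([273.92  , 142.6176]), 0.24)]
    [0.5451 0.0583 0.0643] 0.0001194419575449225
keeper_pivot [(array([287.5904, 198.4896]), 0.7), (array([285.184 , 201.7152]), 0.7)] [(array([264.192 , 211.6992]), 0.94)]
    [0.552  0.0491 0.0312] 0.011770713433626425
{'time_s': 0.7, 'joint_pos': array([ 1.1126,  0.353 ,  1.6334, -0.    ,  1.1552, -0.0024]), 'qd': array([-0.    , -0.0002,  0.0011, -0.0001,  0.002 , -0.0002]), 'effort': array([ -0.003 , -59.3594, -33.4517,   0.0695,   0.0158,  -0.    ]), 'eef_pos': array([0.2751, 0.5612, 0.2226]), 'eef_rot': array([3.1416, 0.    , 2.6858]), 'force': array([-0.122 , -0.0805, -0.2526]), 'torque': array([0.013 , 0.0397, 0.0574]), 'finger_force': 0.0, 'width': 0.09203022004606184}
```

```bash
python3 - <<'E'
import cv2
for n in("t0","s0"):
    im=cv2.imread(f"pics/{n}.png")[100:300,130:400];cv2.imwrite(f"pics/{n}c.png",cv2.resize(im,None,fx=2.9,fy=2.9,interpolation=cv2.INTER_CUBIC))
E
```

```text
(no output)
```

View pics/t0c.png

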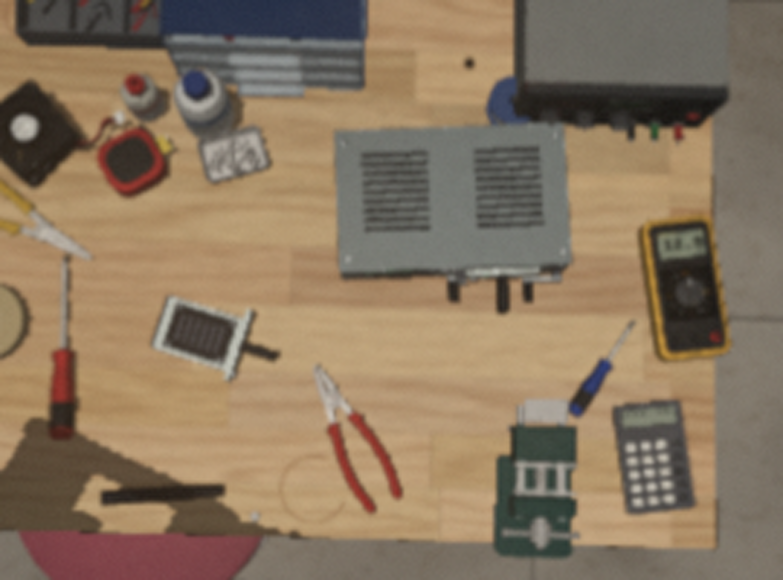

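View pics/s0c.png

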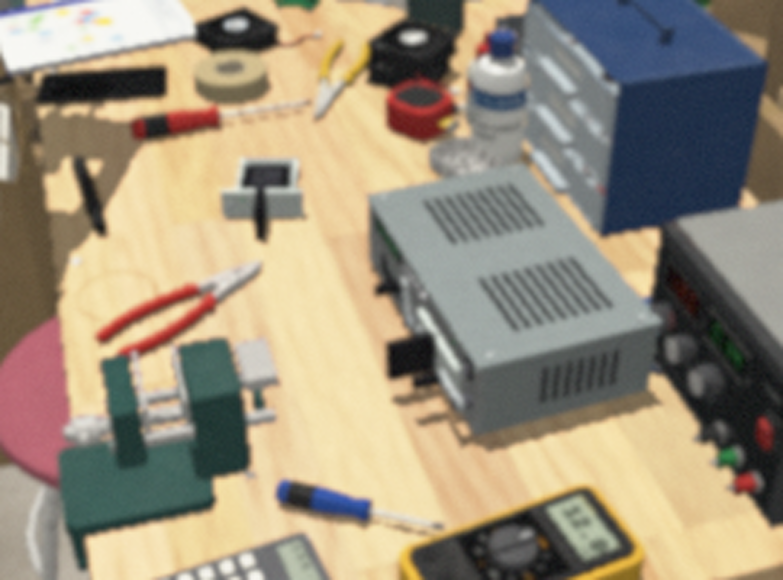

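The top view shows the module with its nose towards image left (+y), its fin at about crop (262,350) and bezel at (241,343). The mainframe top is a quad at crop (335,130), (563,125), (571,265), (341,275). I'll fit both poses to the outlines.

```bash
cat > fit.py <<'E'
from h import *
from scipy.optimize import minimize
def boxc(x,y,z): return np.array([[a,b,c] for a in x for b in y for c in z])
MAIN=[boxc((-.075,.075),(-.122,.122),(.0,.079))]
MOD=[boxc((0,.087),(-.03,.03),(0,.012)),boxc((-.006,0),(-.04,.04),(0,.03)),boxc((-.046,-.006),(-.005,.005),(.006,.042))]
S=4
def mask(cam,boxes,p,z0):
    c,s=np.cos(p[2]),np.sin(p[2]);R=np.array([[c,-s,0],[s,c,0],[0,0,1]])
    m=np.zeros((384*S,512*S),np.uint8)
    for b in boxes:
        P=np.array([proj(cam,R@v+[p[0],p[1],z0]) for v in b])
        cv2.fillConvexPoly(m,cv2.convexHull(np.round((P+.5)*S).astype(np.int32)),1)
    return cv2.resize(m.astype(np.float32),(512,384),interpolation=cv2.INTER_AREA)
def fit(regs,boxes,p0,z0=0.,off=False):
    def cost(v):
        return sum(np.abs(mask(c,boxes,v,z0)-r).sum()/r.sum() for c,r in regs.items())
    best=min((minimize(cost,p0,method="Nelder-Mead",options=dict(initial_simplex=np.array([p0]+[[p0[j]+(d*[.008,.008,.1][j] if i==j else 0) for j in range(3)] for i in range(3)]),xatol=1e-4,fatol=1e-4)) for d in(1,-1)),key=lambda r:r.fun)
    return best.x,best.fun
def reg(q,cam,near):
    L=env.outline_of(q,cam)
    L=[l for l in L if np.linalg.norm(np.array(l["centre"])*[512,384]-near)<40]
    return L[0]["region"].astype(np.float32)
E
python3 - <<'E'
from fit import *
np.set_printoptions(precision=4,suppress=True)
for q,B,p0,n in(("mainframe",MAIN,[.64,.055,0.02],{"top":(286,168),"side":(305,203)}),("module_seat",MOD,[.485,.275,1.25],{"top":(203,216),"side":(220,166)})):
    r={c:reg(q,c,n[c]) for c in n}
    for k in("top","side"): print(q,k,*fit({k:r[k]},B,p0))
    x,f=fit(r,B,p0);print(q,"both",x,f)
    c,s=np.cos(x[2]),np.sin(x[2])
    l=[-.075,.052] if q=="mainframe" else [-.026,0]
    print("  pt",x[0]+c*l[0]-s*l[1],x[1]+s*l[0]+c*l[1])
E
```

```text
mainframe top [0.6476 0.0593 0.0581] 0.04678170382976532
mainframe side [0.6456 0.0625 0.0698] 0.060606349259614944Traceback (most recent call last):
  File "<stdin>", line 6, in <module>
  File "fit.py", line 17, in fit
    best=min((minimize(cost,p0,method="Nelder-Mead",options=dict(initial_simplex=np.array([p0]+[[p0[j]+(d*[.008,.008,.1][j] if i==j else 0) for j in range(3)] for i in range(3)]),xatol=1e-4,fatol=1e-4)) for d in(1,-1)),key=lambda r:r.fun)
  File "fit.py", line 17, in <genexpr>
    best=min((minimize(cost,p0,method="Nelder-Mead",options=dict(initial_simplex=np.array([p0]+[[p0[j]+(d*[.008,.008,.1][j] if i==j else 0) for j in range(3)] for i in range(3)]),xatol=1e-4,fatol=1e-4)) for d in(1,-1)),key=lambda r:r.fun)
              ~~~~~~~~^^^^^^^^^^^^^^^^^^^^^^^^^^^^^^^^^^^^^^^^^^^^^^^^^^^^^^^^^^^^^^^^^^^^^^^^^^^^^^^^^^^^^^^^^^^^^^^^^^^^^^^^^^^^^^^^^^^^^^^^^^^^^^^^^^^^^^^^^^^^^^^^^^^^^^^^^^^^^^^^^^^^^^^^^^^^^^^^^^^^
    res = _minimize_neldermead(fun, x0, args, callback, bounds=bounds,
                               **options)
    fxr = func(xr)
    fx = function(np.copy(x), *(wrapper_args + args))
  File "fit.py", line 16, in cost
    return sum(np.abs(mask(c,boxes,v,z0)-r).sum()/r.sum() for c,r in regs.items())
  File "fit.py", line 16, in <genexpr>
    return sum(np.abs(mask(c,boxes,v,z0)-r).sum()/r.sum() for c,r in regs.items())
                      ~~~~^^^^^^^^^^^^^^
  File "fit.py", line 11, in mask
    P=np.array([proj(cam,R@v+[p[0],p[1],z0]) for v in b])
                ~~~~^^^^^^^^^^^^^^^^^^^^^^^^
  File "h.py", line 11, in proj
    p=env.camera_params(cam);K=np.array(p["intrinsics"]);q=np.array(p["R"])@np.array(X)+np.array(p["t"])
ValueError: time passes only in moves, steps and waits
```

```bash
python3 - <<'E'
s=open('h.py').read()
s=s.replace("def ray","_P={c:env.camera_params(c) for c in('top','side')}\ndef ray",1).replace("p=env.camera_params(cam)","p=_P[cam]")
open('h.py','w').write(s)
E
time python3 - <<'E'
from fit import *
np.set_printoptions(precision=4,suppress=True)
ims={"top":cv2.imread("pics/t0.png"),"side":cv2.imread("pics/s0.png")}
for q,B,p0,n in(("mainframe",MAIN,[.647,.06,0.05],{"top":(286,168),"side":(305,203)}),("module_seat",MOD,[.485,.275,1.25],{"top":(203,216),"side":(220,166)})):
    r={c:reg(q,c,n[c]) for c in n}
    for k in("top","side"): print(q,k,*fit({k:r[k]},B,p0))
    x,f=fit(r,B,p0);print(q,"both",x,f)
    c,s=np.cos(x[2]),np.sin(x[2])
    l=[-.075,.052] if q=="mainframe" else [-.026,0]
    print("  pt",x[0]+c*l[0]-s*l[1],x[1]+s*l[0]+c*l[1])
    for k in n:
        for m,col in((r[k],(0,0,255)),(mask(k,B,x,0),(0,255,0))):
            im=ims[k];cs,_=cv2.findContours((m>.5).astype(np.uint8),0,cv2.CHAIN_APPROX_NONE)
            for p in np.vstack(cs)[:,0]: im[p[1],p[0]]=col
o=np.vstack([ims["top"][120:240,165:345],ims["side"][120:270,190:370]])
cv2.imwrite("pics/ov.png",cv2.resize(np.hstack([ims["top"][130:240,165:345],ims["side"][140:250,190:370]]),None,fx=2.2,fy=2.2,interpolation=0))
E
```

```text
mainframe top [0.6475 0.059  0.059 ] 0.0466921441257
mainframe side [0.646  0.0627 0.0665] 0.061044078320264816
mainframe both [0.6462 0.0597 0.0626] 0.11619699001312256
  pt 0.5680662183723593 0.10694734305618264
module_seat top [0.4896 0.2877 1.3112] 0.1508105844259262
module_seat side [0.4861 0.2862 1.2885] 0.14269112050533295
module_seat both [0.4877 0.2878 1.3011] 0.32898926734924316
  pt 0.4808139749781351 0.26272640191648017
real	0m3.193s
user	0m4.920s
sys	0m0.838s
```

View pics/ov.png

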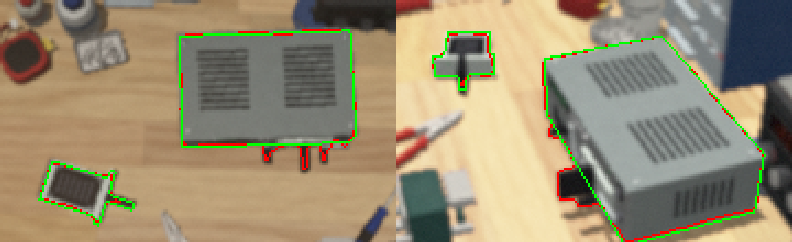

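The fit overlays match both things. Next I go above the module.

>>> {"api": "drive_tool", "payload": {
  "moves": [
    {"dp":[0,0,0],"twist":7.94},
    {"dp":[0,0,0],"twist":7.94},
    {"dp":[0,0,0],"twist":7.94},
    {"dp":[0,0,0],"twist":7.94},
    {"dp":[0,0,0],"twist":7.94},
    {"dp":[0,0,0],"twist":7.94},
    {"dp":[0,0,0],"twist":7.94},
    {"dp":[0,0,0],"twist":7.94},
    {"dp":[0,0,0],"twist":7.94},
    {"dp":[0,0,0],"twist":7.94},
    {"dp":[-2.32,2.78,0.73],"twist":0},
    {"dp":[-2.32,2.78,0.73],"twist":0},
    {"dp":[-2.32,2.78,0.73],"twist":0},
    {"dp":[-2.32,2.78,0.73],"twist":0},
    {"dp":[-2.32,2.78,0.73],"twist":0},
    {"dp":[-2.32,2.78,0.73],"twist":0},
    {"dp":[-2.32,2.78,0.73],"twist":0},
    {"dp":[-2.32,2.78,0.73],"twist":0},
    {"dp":[-2.32,2.78,0.73],"twist":0},
    {"dp":[-2.32,2.78,0.73],"twist":0}
  ],
  "fingers": 5
}}

```text
time_s: 3.0
eef_pos: [0.4817, 0.2621, 0.1495]
eef_rot: [3.141, -0.0, 1.3]
force: [-0.1, -0.1, -0.2]
width: 0.0499
finger_force: 0.0
```

>>> {"api": "drive_tool", "payload": {
  "moves": [
    {"dp":[0,0,2.2],"twist":0},
    {"dp":[0,0,2.2],"twist":0},
    {"dp":[0,0,2.2],"twist":0},
    {"dp":[0,0,2.2],"twist":0},
    {"dp":[0,0,2.0],"twist":0},
    {"dp":[0,0,1.5],"twist":0},
    {"dp":[0,0,1.0],"twist":0},
    {"dp":[0,0,0.35],"twist":0},
    {"dp":[0,0,0],"twist":0}
  ]
}}

```text
time_s: 3.9
eef_pos: [0.4809, 0.2633, 0.013]
eef_rot: [-3.141, 0.0, 1.3]
force: [0.2, 1.1, 0.3]
width: 0.0502
finger_force: 0.0
```

```bash
python3 - <<'E'
from h import *
a=save("top","t1");b=save("side","s1")
o=np.hstack([a[170:270,160:280],b[120:220,160:280]])[:,:,::-1]
cv2.imwrite("pics/c1.png",cv2.resize(o,None,fx=3.2,fy=3.2,interpolation=cv2.INTER_CUBIC))
E
```

```text
(no output)
```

View pics/c1.png

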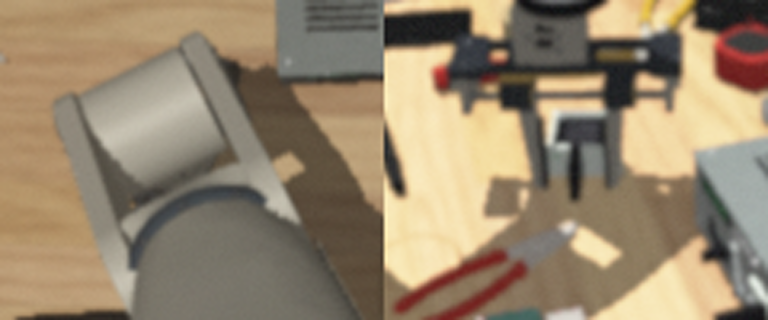

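The side view shows the fin centred between the fingers, at crop (575,165). I'll close on it.

>>> {"api": "drive_tool", "payload": {
  "moves": [
    {"dp":[0,0,0],"twist":0},
    {"dp":[0,0,0],"twist":0},
    {"dp":[0,0,0],"twist":0},
    {"dp":[0,0,0],"twist":0},
    {"dp":[0,0,0],"twist":0},
    {"dp":[0,0,0],"twist":0},
    {"dp":[0,0,0],"twist":0},
    {"dp":[0,0,0],"twist":0}
  ],
  "fingers": 0,
  "grip_force": 55
}}

```text
time_s: 4.8
eef_pos: [0.4809, 0.2633, 0.0131]
eef_rot: [-3.142, 0.0, 1.3]
force: [-0.6, -0.6, 2.8]
width: 0.0098
finger_force: 55.0
```

>>> {"api": "drive_tool", "payload": {
  "moves": [
    {"dp":[0,0,-0.5],"twist":0},
    {"dp":[0,0,-1.2],"twist":0},
    {"dp":[0,0,-2.2],"twist":0},
    {"dp":[0,0,-2.2],"twist":0},
    {"dp":[0,0,-1.6],"twist":0},
    {"dp":[0,0,-1.0],"twist":4},
    {"dp":[0,0,0],"twist":7},
    {"dp":[0,0,0],"twist":8},
    {"dp":[0,0,0],"twist":8},
    {"dp":[0,0,0],"twist":8},
    {"dp":[0,0,0],"twist":8},
    {"dp":[0,0,0],"twist":8},
    {"dp":[0,0,0],"twist":8},
    {"dp":[0,0,0],"twist":7.05},
    {"dp":[0,0,0],"twist":5}
  ]
}}

```text
time_s: 6.3
eef_pos: [0.4809, 0.2633, 0.1009]
eef_rot: [-3.141, -0.0, 0.055]
force: [1.1, -0.6, -1.9]
width: 0.0098
finger_force: 55.0
```

>>> {"api": "drive_tool", "payload": {
  "moves": [
    {"dp":[-0.4,1.1,0],"twist":0},
    {"dp":[-0.8,2.2,0],"twist":0},
    {"dp":[-0.9,2.6,0],"twist":0},
    {"dp":[-0.9,2.6,0],"twist":0},
    {"dp":[-0.9,2.5,0.5],"twist":0},
    {"dp":[-0.8,2.2,1.0],"twist":0},
    {"dp":[-0.7,1.8,1.3],"twist":0},
    {"dp":[-0.4,1.0,1.3],"twist":0},
    {"dp":[0,0,1.0],"twist":0},
    {"dp":[0,0,0.8],"twist":0},
    {"dp":[0,0,0],"twist":0},
    {"dp":[0,0,0],"twist":0}
  ]
}}

```text
time_s: 7.5
eef_pos: [0.4329, 0.1006, 0.0412]
eef_rot: [-3.142, -0.0, 0.061]
force: [0.6, -0.2, -1.8]
width: 0.0098
finger_force: 55.0
```

```bash
python3 - <<'E'
from fit import *
np.set_printoptions(precision=4,suppress=True)
a=save("top","t2");b=save("side","s2")
for q in("module_seat","bay_mouth","keeper_knob"): print(q,lm(q,"top"),lm(q,"side"))
s=env.sense()["eef_pos"]; yaw=.061;z0=s[2]-.013
x=[s[0]+.026*np.cos(yaw),s[1]+.026*np.sin(yaw),yaw]
A=a[:,:,::-1].copy();B=b[:,:,::-1].copy()
o=[]
for k,im,(r,c) in(("top",A,(160,215)),("side",B,(140,190))):
    im=cv2.resize(im[r:r+100,c:c+120],None,fx=6.4,fy=6.4,interpolation=cv2.INTER_CUBIC)[:,:768]
    for bx,p,z in[(bb,x,z0) for bb in MOD[:2]]+[(bb,[.6465,.0597,.0605],0) for bb in MAIN]:
        cc,ss=np.cos(p[2]),np.sin(p[2]);R=np.array([[cc,-ss,0],[ss,cc,0],[0,0,1]])
        P=np.array([(proj(k,R@v+[p[0],p[1],z])+.5-[c,r])*6.4 for v in bx])
        for i in range(8):
            for j in(1,2,4):
                if not i&j: cv2.line(im,tuple(map(int,P[i])),tuple(map(int,P[i|j])),(0,255,0),1)
    if k=="side":
        R=lambda l:[.6465+l[0]-.0605*l[1],.0597+.0605*l[0]+l[1],l[2]]
        P=np.array([(proj(k,R(v))+.5-[c,r])*6.4 for v in [(-.075,.0205,.022),(-.075,.0835,.022),(-.075,.0835,.0365),(-.075,.0205,.0365)]],int)
        cv2.polylines(im,[P],True,(0,0,255),1)
    cv2.imwrite(f"pics/{k}2c.png",im[:600])
E
```

```text
module_seat [] [(array([222.6176, 206.592 ]), 0.92)]
bay_mouth [(array([270.8992, 194.9184]), 0.61)] [(array([266.9056, 200.9856]), 0.97)]
keeper_knob [(array([366.3872, 200.1024]), 0.45), (array([285.2864, 201.792 ]), 0.38)] [(array([261.4784, 198.4896]), 0.52)]
```

View pics/side2c.png

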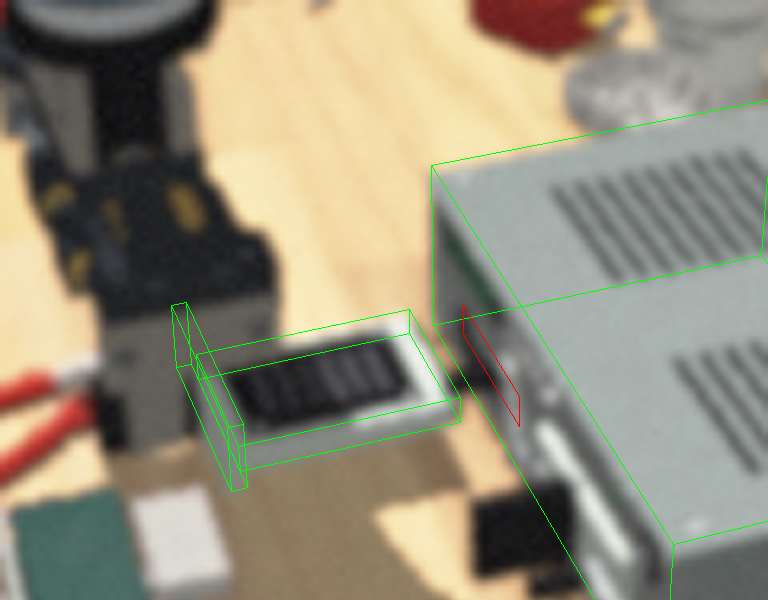

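View pics/top2c.png

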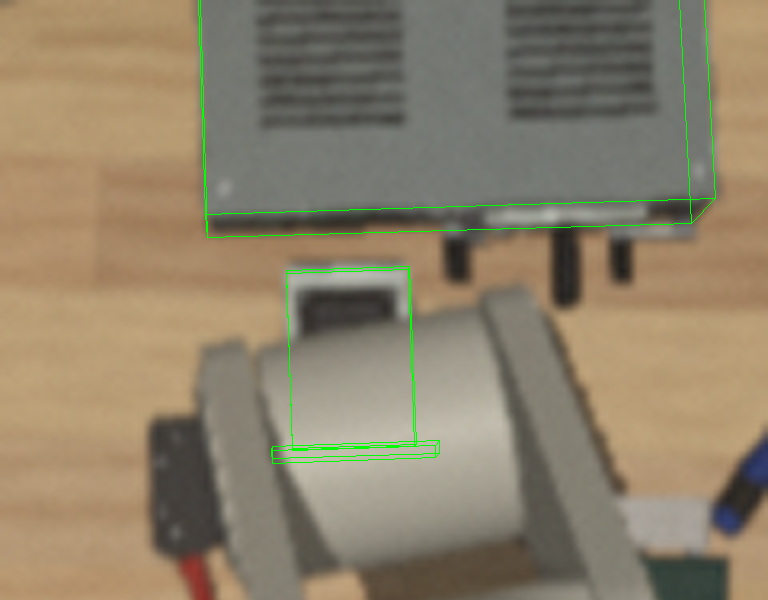

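Module in hand matches the overlay (nose at (410,312)–(460,400) in the side crop, edges 287–410 in the top crop). Now lower it to slot height and approach the mouth.

>>> {"api": "drive_tool", "payload": {
  "moves": [
    {"dp":[0,0.05,0.25],"twist":0},
    {"dp":[0,0,0.25],"twist":0},
    {"dp":[0.5,0,0],"twist":0},
    {"dp":[0.7,0,0],"twist":0},
    {"dp":[0.4,0,0],"twist":0},
    {"dp":[0.2,0,0],"twist":0},
    {"dp":[0.1,0,0],"twist":0},
    {"dp":[0.1,0,0],"twist":0},
    {"dp":[0,0,0],"twist":0}
  ]
}}

```text
time_s: 8.8
eef_pos: [0.4526, 0.1008, 0.0361]
eef_rot: [-3.142, 0.0, 0.06]
force: [-0.5, 1.0, -1.4]
width: 0.0094
finger_force: 55.0
```

>>> {"api": "drive_tool", "payload": {
  "moves": [
    {"dp":[0.1,0,0],"twist":0},
    {"dp":[0.1,0,0],"twist":0},
    {"dp":[0.1,0,0],"twist":0},
    {"dp":[0,0,0],"twist":0}
  ]
}}

```text
time_s: 9.2
eef_pos: [0.4558, 0.101, 0.0362]
eef_rot: [-3.142, -0.0, 0.06]
force: [-0.4, 0.1, -1.5]
width: 0.0094
finger_force: 55.0
```

>>> {"api": "drive_tool", "payload": {
  "moves": [
    {"dp":[0.15,0,0],"twist":0},
    {"dp":[0.15,0,0],"twist":0},
    {"dp":[0.1,0,0],"twist":0},
    {"dp":[0,0,0],"twist":0}
  ]
}}

```text
time_s: 9.6
eef_pos: [0.4595, 0.1011, 0.036]
eef_rot: [3.141, 0.0, 0.06]
force: [-0.9, -0.1, -1.9]
width: 0.0096
finger_force: 55.0
```

>>> {"api": "drive_tool", "payload": {
  "moves": [
    {"dp":[0.15,0,0],"twist":0},
    {"dp":[0.15,0,0],"twist":0},
    {"dp":[0.15,0,0],"twist":0},
    {"dp":[0.15,0,0],"twist":0}
  ]
}}

```text
time_s: 10.0
eef_pos: [0.4658, 0.1015, 0.0361]
eef_rot: [3.142, -0.0, 0.06]
force: [-1.1, -1.2, -1.2]
width: 0.0095
finger_force: 55.0
```

>>> {"api": "drive_tool", "payload": {
  "moves": [
    {"dp":[0.2,0,0],"twist":0},
    {"dp":[0.2,0,0],"twist":0},
    {"dp":[0.2,0,0],"twist":0},
    {"dp":[0.2,0,0],"twist":0},
    {"dp":[0.2,0,0],"twist":0}
  ]
}}

```text
time_s: 10.5
eef_pos: [0.4752, 0.102, 0.0359]
eef_rot: [3.141, 0.001, 0.06]
force: [-3.4, -3.0, -2.3]
width: 0.0094
finger_force: 55.0
```

>>> {"api": "drive_tool", "payload": {
  "moves": [
    {"dp":[0.2,0,0],"twist":0},
    {"dp":[0.2,0,0],"twist":0},
    {"dp":[0.2,0,0],"twist":0},
    {"dp":[0.2,0,0],"twist":0},
    {"dp":[0.2,0,0],"twist":0}
  ]
}}

```text
time_s: 11.0
eef_pos: [0.4857, 0.1027, 0.0361]
eef_rot: [3.142, 0.0, 0.06]
force: [-2.1, -3.7, -2.1]
width: 0.0095
finger_force: 55.0
```

>>> {"api": "drive_tool", "payload": {
  "moves": [
    {"dp":[0.2,0.03,0],"twist":0},
    {"dp":[0.2,0.03,0],"twist":0},
    {"dp":[0.2,0,0],"twist":0},
    {"dp":[0.2,0,0],"twist":0},
    {"dp":[0.2,0,0],"twist":0}
  ]
}}

```text
time_s: 11.5
eef_pos: [0.496, 0.1029, 0.0362]
eef_rot: [-3.141, -0.0, 0.06]
force: [-1.3, -2.0, -1.7]
width: 0.0097
finger_force: 55.0
```

>>> {"api": "drive_tool", "payload": {
  "moves": [
    {"dp":[0.2,0,0],"twist":0},
    {"dp":[0.2,0,0],"twist":0},
    {"dp":[0.2,0,0],"twist":0},
    {"dp":[0.2,0,0],"twist":0},
    {"dp":[0.2,0,0],"twist":0}
  ]
}}

```text
time_s: 12.0
eef_pos: [0.5057, 0.1034, 0.0361]
eef_rot: [-3.142, -0.0, 0.06]
force: [-1.0, -0.1, -1.6]
width: 0.0094
finger_force: 55.0
```

>>> {"api": "drive_tool", "payload": {
  "moves": [
    {"dp":[0.2,0,0],"twist":0},
    {"dp":[0.2,0,0],"twist":0},
    {"dp":[0.2,0,0],"twist":0},
    {"dp":[0.2,0,0],"twist":0},
    {"dp":[0.2,0,0],"twist":0}
  ]
}}

```text
time_s: 12.5
eef_pos: [0.5157, 0.104, 0.0361]
eef_rot: [-3.142, -0.0, 0.06]
force: [-0.3, 0.0, -2.3]
width: 0.0094
finger_force: 55.0
```

>>> {"api": "drive_tool", "payload": {
  "moves": [
    {"dp":[0.2,0,0],"twist":0},
    {"dp":[0.2,0,0],"twist":0},
    {"dp":[0.2,0,0],"twist":0},
    {"dp":[0.2,0,0],"twist":0}
  ]
}}

```text
time_s: 12.9
eef_pos: [0.5237, 0.1045, 0.0361]
eef_rot: [3.142, 0.0, 0.06]
force: [-1.0, -0.3, -2.4]
width: 0.0097
finger_force: 55.0
```

>>> {"api": "drive_tool", "payload": {
  "moves": [
    {"dp":[0.15,0,0],"twist":0},
    {"dp":[0.15,0,0],"twist":0},
    {"dp":[0.15,0,0],"twist":0}
  ]
}}

```text
time_s: 13.2
eef_pos: [0.5281, 0.1047, 0.0361]
eef_rot: [-3.142, -0.0, 0.06]
force: [-0.4, -0.3, -2.7]
width: 0.0092
finger_force: 55.0
```

>>> {"api": "drive_tool", "payload": {
  "moves": [
    {"dp":[0.15,0,0],"twist":0},
    {"dp":[0.15,0,0],"twist":0},
    {"dp":[0.1,0,0],"twist":0},
    {"dp":[0.1,0,0],"twist":0}
  ]
}}

```text
time_s: 13.6
eef_pos: [0.5331, 0.105, 0.0361]
eef_rot: [3.142, 0.0, 0.06]
force: [-0.5, 0.4, -2.6]
width: 0.0096
finger_force: 55.0
```

>>> {"api": "drive_tool", "payload": {
  "moves": [
    {"dp":[0.1,0,0],"twist":0},
    {"dp":[0.1,0,0],"twist":0}
  ]
}}

```text
time_s: 13.8
eef_pos: [0.5347, 0.1051, 0.036]
eef_rot: [3.142, 0.001, 0.06]
force: [-4.3, -0.3, -1.2]
width: 0.0098
finger_force: 55.0
```

>>> {"api": "drive_tool", "payload": {
  "moves": [
    {"dp":[0.1,0,0],"twist":0},
    {"dp":[0.1,0,0],"twist":0}
  ]
}}

```text
time_s: 14.0
eef_pos: [0.5349, 0.105, 0.0356]
eef_rot: [3.141, 0.004, 0.06]
force: [-8.8, -1.6, 0.7]
width: 0.0097
finger_force: 55.0
```

>>> {"api": "drive_tool", "payload": {
  "moves": [
    {"dp":[0.1,0,0],"twist":0},
    {"dp":[0.1,0,0],"twist":0}
  ]
}}

```text
time_s: 14.2
eef_pos: [0.535, 0.1049, 0.0354]
eef_rot: [3.141, 0.008, 0.06]
force: [-16.0, -2.0, 8.0]
width: 0.0098
finger_force: 55.0
```

>>> {"api": "drive_tool", "payload": {
  "moves": [
    {"dp":[0.05,0,-0.06],"twist":0},
    {"dp":[0,0,0],"twist":0}
  ]
}}

```text
time_s: 14.4
eef_pos: [0.5354, 0.1049, 0.0358]
eef_rot: [3.141, 0.008, 0.06]
force: [-12.4, -1.1, 3.2]
width: 0.0099
finger_force: 55.0
```

>>> {"api": "drive_tool", "payload": {
  "moves": [
    {"dp":[0.05,0,-0.02],"twist":0},
    {"dp":[0.05,0,0],"twist":0}
  ]
}}

```text
time_s: 14.6
eef_pos: [0.5362, 0.1049, 0.0359]
eef_rot: [3.141, 0.008, 0.06]
force: [-12.8, -0.6, 3.6]
width: 0.0095
finger_force: 55.0
```

>>> {"api": "drive_tool", "payload": {
  "moves": [
    {"dp":[0.05,0,0],"twist":0},
    {"dp":[0.05,0,0],"twist":0}
  ]
}}

```text
time_s: 14.8
eef_pos: [0.5372, 0.105, 0.0359]
eef_rot: [3.141, 0.008, 0.06]
force: [-12.3, -0.8, 2.3]
width: 0.0098
finger_force: 55.0
```

Sliding at about 12 N, the connector drag. Carry on.

>>> {"api": "drive_tool", "payload": {
  "moves": [
    {"dp":[0.05,0,0],"twist":0},
    {"dp":[0.05,0,0],"twist":0},
    {"dp":[0.05,0,0],"twist":0},
    {"dp":[0.05,0,0],"twist":0}
  ]
}}

```text
time_s: 15.2
eef_pos: [0.5392, 0.1051, 0.0359]
eef_rot: [3.141, 0.008, 0.06]
force: [-12.8, -1.2, 3.0]
width: 0.0099
finger_force: 55.0
```

>>> {"api": "drive_tool", "payload": {
  "moves": [
    {"dp":[0.05,0,0],"twist":0},
    {"dp":[0.05,0,0],"twist":0},
    {"dp":[0.05,0,0],"twist":0}
  ]
}}

```text
time_s: 15.5
eef_pos: [0.5407, 0.1052, 0.0359]
eef_rot: [3.141, 0.008, 0.06]
force: [-12.9, -0.4, 2.7]
width: 0.0098
finger_force: 55.0
```

>>> {"api": "drive_tool", "payload": {
  "moves": [
    {"dp":[0.05,0,0],"twist":0},
    {"dp":[0.05,0,0],"twist":0}
  ]
}}

```text
time_s: 15.7
eef_pos: [0.5417, 0.1053, 0.0359]
eef_rot: [3.141, 0.008, 0.06]
force: [-12.9, -0.3, 1.9]
width: 0.01
finger_force: 55.0
```

>>> {"api": "drive_tool", "payload": {
  "moves": [
    {"dp":[0.05,0,0],"twist":0},
    {"dp":[0.05,0,0],"twist":0}
  ]
}}

```text
time_s: 15.9
eef_pos: [0.5427, 0.1054, 0.0359]
eef_rot: [3.141, 0.008, 0.06]
force: [-14.4, -1.0, 3.6]
width: 0.0098
finger_force: 55.0
```

>>> {"api": "drive_tool", "payload": {
  "moves": [
    {"dp":[0.04,0,0],"twist":0},
    {"dp":[0.04,0,0],"twist":0}
  ]
}}

```text
time_s: 16.1
eef_pos: [0.5427, 0.1053, 0.0358]
eef_rot: [3.141, 0.01, 0.06]
force: [-16.8, -0.0, 5.8]
width: 0.0093
finger_force: 55.0
```

>>> {"api": "drive_tool", "payload": {
  "moves": [
    {"dp":[0.05,0,0],"twist":0},
    {"dp":[0,0,0],"twist":0}
  ]
}}

```text
time_s: 16.3
eef_pos: [0.5427, 0.1053, 0.0358]
eef_rot: [3.141, 0.011, 0.06]
force: [-18.1, -1.5, 7.5]
width: 0.0096
finger_force: 55.0
```

Home: it stops hard at x = 0.5427, as predicted, at 18 N. I'll relieve the push before letting go.

>>> {"api": "drive_tool", "payload": {
  "moves": [
    {"dp":[-0.15,0,0],"twist":0},
    {"dp":[-0.15,0,0],"twist":0},
    {"dp":[-0.15,0,0],"twist":0},
    {"dp":[0,0,0],"twist":0}
  ]
}}

```text
time_s: 16.7
eef_pos: [0.5426, 0.1055, 0.0365]
eef_rot: [3.141, 0.002, 0.06]
force: [-5.8, -0.5, -3.4]
width: 0.0098
finger_force: 55.0
```

>>> {"api": "drive_tool", "payload": {
  "moves": [
    {"dp":[-0.1,0,0.05],"twist":0},
    {"dp":[-0.06,0,0],"twist":0}
  ]
}}

```text
time_s: 16.9
eef_pos: [0.5425, 0.1056, 0.0364]
eef_rot: [3.142, -0.001, 0.06]
force: [-2.5, -0.5, -4.4]
width: 0.0095
finger_force: 55.0
```

>>> {"api": "drive_tool", "payload": {
  "moves": [
    {"dp":[0,0,0],"twist":0},
    {"dp":[0,0,0],"twist":0},
    {"dp":[0,0,0],"twist":0},
    {"dp":[0,0,0],"twist":0}
  ],
  "fingers": 2.4
}}

```text
time_s: 17.3
eef_pos: [0.5429, 0.1057, 0.0367]
eef_rot: [-3.141, -0.001, 0.06]
force: [-0.1, -0.6, -0.4]
width: 0.0237
finger_force: 0.0
```

>>> {"api": "drive_tool", "payload": {
  "moves": [
    {"dp":[0,0,-1.0],"twist":0},
    {"dp":[0,0,-2],"twist":0},
    {"dp":[0,0,-3],"twist":0},
    {"dp":[0,0,-3],"twist":0},
    {"dp":[-2,0,-2],"twist":-8.5},
    {"dp":[-2,0,0],"twist":-8.5},
    {"dp":[-2,0,0],"twist":-8.5},
    {"dp":[0,0,0],"twist":-8.5},
    {"dp":[0,0,0],"twist":-8.5},
    {"dp":[0,0,0],"twist":-8.5},
    {"dp":[0,0,0],"twist":-8.5},
    {"dp":[0,0,0],"twist":-8.5},
    {"dp":[0,0,0],"twist":-8.5},
    {"dp":[0,0,0],"twist":-8.5},
    {"dp":[0,0,0],"twist":-5}
  ],
  "fingers": 2.4
}}

```text
time_s: 18.8
eef_pos: [0.4841, 0.0933, 0.1472]
eef_rot: [3.141, -0.0, 1.636]
force: [0.1, -0.3, 0.4]
width: 0.0238
finger_force: 0.0
```

>>> {"api": "drive_tool", "payload": {
  "moves": [
    {"dp":[-3.5,-3.5,0],"twist":0},
    {"dp":[-3.5,-3.5,0],"twist":0},
    {"dp":[0,-3,0],"twist":0},
    {"dp":[0,-3,0],"twist":0}
  ],
  "fingers": 0,
  "grip_force": 10
}}

```text
time_s: 19.2
eef_pos: [0.3573, 0.0148, 0.1469]
eef_rot: [3.141, 0.0, 1.629]
force: [-0.9, -0.2, 1.1]
width: 0.0007
finger_force: 0.0
```

```bash
python3 - <<'E'
from fit import *
np.set_printoptions(precision=4,suppress=True)
a=save("top","t3");b=save("side","s3")
for q in("module_seat","keeper_knob","keeper_pivot","bay_mouth"):
    A,B=lm(q,"top"),lm(q,"side");print(q,A,B)
    if A and B:
        X=tri(A[0][0],B[0][0]);print(X)
M=np.array([.6465,.0597,0]);c,s=np.cos(.0605),np.sin(.0605)
W=lambda l:M+[c*l[0]-s*l[1],s*l[0]+c*l[1],l[2]]
for th in(0,.7,1.15,1.25,1.35):
    X=W([-.0995,-.008+.032*np.cos(th),.037+.032*np.sin(th)]);print(th,X,proj("top",X),proj("side",X))
print(env.sense()["eef_pos"],env.sense()["width"],env.sense()["eef_rot"])
o=np.hstack([a[160:250,230:340],b[150:240,210:320]])[:,:,::-1]
cv2.imwrite("pics/c3.png",cv2.resize(o,None,fx=3.6,fy=3.6,interpolation=cv2.INTER_CUBIC))
E
```

```text
module_seat [(array([334.08  , 224.6016]), 0.69), (array([268.8   , 196.6848]), 0.52)] []
keeper_knob [(array([283.8016, 202.2144]), 0.58)] [(array([265.1136, 197.9904]), 0.44), (array([197.6832, 205.0176]), 0.3)]
(array([0.5465, 0.0608, 0.0623]), np.float64(0.010055732148819701))
keeper_pivot [(array([288.4096, 202.4832]), 0.98)] [(array([264.6016, 211.008 ]), 0.67)]
(array([0.5452, 0.0455, 0.036 ]), np.float64(0.0013102292094366113))
bay_mouth [(array([267.9808, 193.6896]), 0.95)] [(array([267.7248, 198.1056]), 0.86)]
(array([0.573 , 0.11  , 0.0211]), np.float64(0.00037459570828676493))
0 [0.5457 0.0776 0.037 ] [278.2388 201.7693] [260.7752 202.6405]
0.7 [0.5462 0.0701 0.0576] [281.0149 200.8181] [261.7942 197.6386]
1.15 [0.5469 0.0587 0.0662] [284.8807 200.3325] [263.4178 197.5   ]
1.25 [0.5471 0.0558 0.0674] [285.8747 200.2524] [263.8499 197.8336]
1.35 [0.5472 0.0527 0.0682] [286.8961 200.1845] [264.2993 198.2975]
[0.3591 0.0157 0.1464] 0.0007603768033838432 [ 3.1415 -0.      1.631 ]
```

View pics/c3.png

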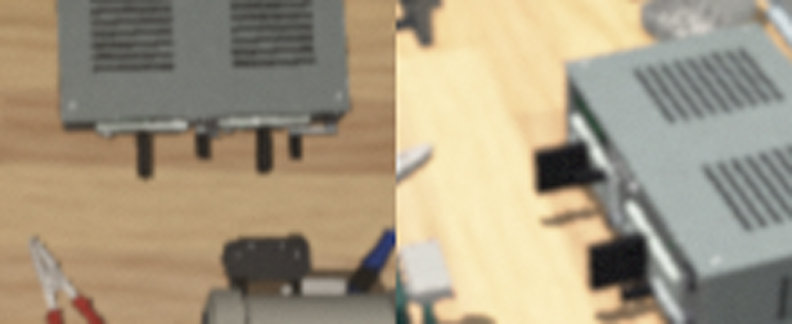

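Module is flush like its neighbour (crop: fins at (145,150) and (264,150)). The open knob is at crop (204,143), agreeing with the predicted 1.25–1.35 rad. Go to the right of the knob and down.

>>> {"api": "drive_tool", "payload": {
  "moves": [
    {"dp":[0.16,2,0],"twist":0},
    {"dp":[0.1,3.5,0],"twist":0},
    {"dp":[0.1,4,0],"twist":0},
    {"dp":[0.1,4,0],"twist":0},
    {"dp":[0.1,3,0],"twist":0},
    {"dp":[0.1,1.65,0],"twist":0},
    {"dp":[0,0,1],"twist":0},
    {"dp":[0,0,2],"twist":0},
    {"dp":[0,0,2],"twist":0},
    {"dp":[0,0,2],"twist":0},
    {"dp":[0,0,1.3],"twist":0},
    {"dp":[0,0,0],"twist":0}
  ]
}}

```text
time_s: 20.9
eef_pos: [0.5368, 0.0329, 0.0613]
eef_rot: [-3.137, 0.0, 1.631]
force: [0.2, 0.5, -0.1]
width: 0.0004
finger_force: 0.0
```

>>> {"api": "drive_tool", "payload": {
  "moves": [
    {"dp":[0.4,0,0],"twist":0},
    {"dp":[0.3,0,0],"twist":0},
    {"dp":[0.3,0,0],"twist":0},
    {"dp":[0.3,0,0],"twist":0},
    {"dp":[0.3,0,0],"twist":0},
    {"dp":[0.3,0,0],"twist":0},
    {"dp":[0.2,0,0],"twist":0},
    {"dp":[0,0,0],"twist":0}
  ]
}}

```text
time_s: 21.7
eef_pos: [0.5377, 0.0541, 0.0633]
eef_rot: [-3.141, 0.0, 1.631]
force: [0.3, -2.0, -1.6]
width: 0.0006
finger_force: 1.1
```

>>> {"api": "drive_tool", "payload": {
  "moves": [
    {"dp":[-0.3,0,0],"twist":0},
    {"dp":[0,0,-1.5],"twist":0},
    {"dp":[0,0,-2],"twist":0},
    {"dp":[0.8,0,0],"twist":0},
    {"dp":[0.8,0,0],"twist":0},
    {"dp":[0.6,0,0],"twist":0},
    {"dp":[0,0,0],"twist":0}
  ]
}}

```text
time_s: 22.4
eef_pos: [0.5361, 0.0739, 0.0976]
eef_rot: [-3.14, -0.0, 1.632]
force: [-0.2, 0.1, -1.1]
width: 0.0002
finger_force: 0.0
```

>>> {"api": "drive_tool", "payload": {
  "moves": [
    {"dp":[0,0,0.8],"twist":0},
    {"dp":[0,0,0.6],"twist":0},
    {"dp":[0,0,0.5],"twist":0},
    {"dp":[0,0,0.5],"twist":0},
    {"dp":[0,0,0.5],"twist":0},
    {"dp":[0,0,0.5],"twist":0},
    {"dp":[0,0,0.4],"twist":0}
  ]
}}

```text
time_s: 23.1
eef_pos: [0.5368, 0.073, 0.06]
eef_rot: [3.141, -0.0, 1.631]
force: [-0.7, 1.6, 0.6]
width: 0.0009
finger_force: 0.4
```

>>> {"api": "drive_tool", "payload": {
  "moves": [
    {"dp":[0,0,0.3],"twist":0},
    {"dp":[0,0,0.3],"twist":0},
    {"dp":[0,0,0.2],"twist":0},
    {"dp":[0,0,0.1],"twist":0},
    {"dp":[0,0,0],"twist":0}
  ]
}}

```text
time_s: 23.6
eef_pos: [0.5367, 0.0729, 0.0513]
eef_rot: [-3.141, 0.0, 1.631]
force: [-1.0, 0.2, -0.1]
width: 0.0004
finger_force: 0.0
```

>>> {"api": "drive_tool", "payload": {
  "moves": [
    {"dp":[0,0,0.1],"twist":0},
    {"dp":[0,0,0.1],"twist":0},
    {"dp":[0,0,0.1],"twist":0},
    {"dp":[0,0,0],"twist":0}
  ]
}}

```text
time_s: 24.0
eef_pos: [0.5369, 0.0731, 0.0496]
eef_rot: [3.141, -0.0, 1.631]
force: [-4.9, 0.6, 17.0]
width: 0.0006
finger_force: 8.6
```

>>> {"api": "drive_tool", "payload": {
  "moves": [
    {"dp":[0,0,-0.5],"twist":0},
    {"dp":[0,0,-2],"twist":0},
    {"dp":[0,0,-3],"twist":0},
    {"dp":[0,0,-3],"twist":0},
    {"dp":[0,-3,-1],"twist":0},
    {"dp":[0,-4,0],"twist":0},
    {"dp":[-2,-4,0],"twist":0},
    {"dp":[-2,-4,0],"twist":0},
    {"dp":[-2,-3,0],"twist":0},
    {"dp":[0,0,0],"twist":0}
  ]
}}

```text
time_s: 25.0
eef_pos: [0.3564, 0.0009, 0.1429]
eef_rot: [-3.139, 0.0, 1.63]
force: [0.3, -1.2, -0.5]
width: 0.0006
finger_force: 0.0
```

```bash
python3 - <<'E'
from fit import *
a=save("top","t4");b=save("side","s4")
print(lm("keeper_knob","top"),lm("keeper_knob","side"),env.sense()["force"],env.sense()["time_s"])
o=np.hstack([a[170:230,250:340],b[165:225,230:320]])[:,:,::-1]
cv2.imwrite("pics/c4.png",cv2.resize(o,None,fx=4.4,fy=4.4,interpolation=cv2.INTER_CUBIC))
E
```

```text
[(array([277.7088, 203.5968]), 0.38)] [(array([259.8912, 202.7136]), 0.65), (array([266.5984, 198.9888]), 0.65), (array([275.6096, 144.4992]), 0.2)] [ 1.05844397 -0.22507443  0.41354283] 25.2
```

View pics/c4.png

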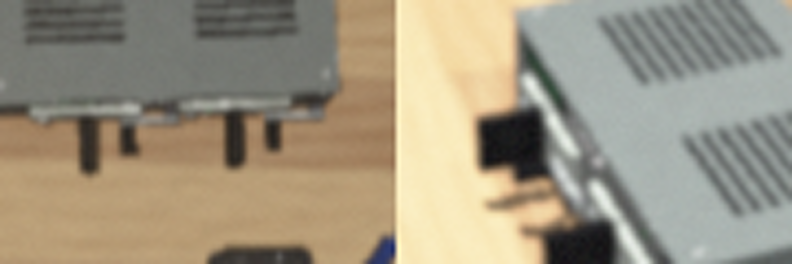

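The knob is at crop (128,138), beside the fin at (90,145). That is the same spacing as the loaded bay's pair at (273,135) and (234,140), so both bays look alike and the keeper is closed.

```bash
python3 -c "
from workcell import env
print(env.hand_in())"
```

```text
the job is handed in; nothing more can be done
None
```

The module is home with its bezel flush on the front panel (push peaked at about 18 N), the keeper lever is level across the bezel like the loaded bay's, and I handed the job in at about 25 s; no verdict came back.

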